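Lay the polished plate back on the kitchen scale by its edges

ROBOT

A 6-joint arm with a two-finger parallel gripper is mounted at the origin on a cart in front of the work surface, level with it; the furniture and walls round the work are solid. World frame = base frame: x ahead of the robot, y to its left, z up, the work surface at z = 0. Lengths are in m, angles in degrees, forces in N, time in s.
With the tool pointing down it reaches from about 0.325 to 0.85 m from the base axis. Payload 15.5 kg.
Tool frame: the origin (TCP) lies at the very end of the fingers, on their centre line; the grasp point (between the pads) lies arm.grip_depth behind it (arm.grip_depth is the distance from the TCP to the grasp point, in m); z points along the fingers, y is the line along which they close (so a half turn about z gives the same grasp; the last joint's range is limited). The gripper opens to 91 mm and grips with 3 to 60 N. Pads are 32 mm wide; open, the fingers measure 118 mm over their backs; the gripper's body (76 mm by 178 mm) begins 60 mm behind the grasp point.
Start: joints at [-72.164, 28.281, 77.091, -0, 74.628, -5.472], TCP at [0.247, -0.574, 0.214] pointing down, gripper open.
Joint ranges: [-166.48, 166.48], [-47.26, 123.95], [12.59, 153.08], [-70.14, 250.14], [6.76, 159.57], [-176.63, 176.63]. Speed limits (degrees/s): [108.29, 108.29, 147.25, 172.46, 172.46, 172.46].

INTERFACE

Orientations are given as a 3x3 rotation matrix whose columns are the frame's x, y, z axes.
In Python, from rig import arm gives the robot as it stands. Calls block until the motion is done:
- arm.move_to(position, orientation): joint-space move of the TCP to a pose.
- arm.move_l(position, orientation=None, feed=0.15): straight line of the TCP; orientation=None keeps the orientation; feed is the mean speed in m/s.
- arm.move_joints(angles): joint-space move.
- arm.grip(opening): finger opening in m; the grip force is fixed at half the most; returns when the fingers have stopped.
- arm.sleep(seconds).
- arm.solve_ik(position, orientation): joint angles nearest the present ones, or None.
- arm.snapshot(name): name is "side" or "top" or "wrist"; returns the picture (480x640x3 uint8, red, green, blue); there is no depth.
- arm.get_calibration(name): a dict with "intrinsics" (3x3 intrinsics, pixels), "cam_to_world" (4x4, takes a point from camera to world coordinates). Camera axes: x right, y down, z forward; pixel columns grow to the right and rows downward; lengths in m; the calibration is good to about 2 mm. A picture is of the moment at which its call begins: read the wrist's pose just before it. get_calibration takes no time and is no camera call; for the wrist camera it gives the pose at the moment of the call.
A pose or a line that the arm cannot do raises arm.Unreachable and nothing moves.
- arm.sign_off(): hands the job in; it is judged then, once.
Readings, each from a call of its own:
- arm.current_t(): time.
- arm.current_joint_positions(): joint angles.
- arm.current_dq(): joint speeds.
- arm.current_tau(): joint torques, N m.
- arm.current_ee_pos(): TCP position.
- arm.current_tool_rot(): TCP orientation.
- arm.current_force(): force on the tool from outside, world axes, zero at the start.
- arm.current_torque(): the same for the moment, N m.
- arm.current_width(): finger opening in m.
- arm.current_grasp_force(): force on a finger pad.
Only numpy, scipy, OpenCV 4.12 (cv2) and the standard library are available. Lean on these libraries where they do the work, as an engineer would, in place of code of your own. Each camera call takes 0.05 s, during which the arm holds its last target. There are 200 camera calls.

TASK

Put the oblong polished steel plate back on the kitchen scale: lying flat and centred on the scale's black carrier, its long side along the carrier's long side. Hold the plate by its edges only, so that no finger touches its polished top or underside, do not let it fall, and leave the small square steel coaster where it lies.

Things in the scene. Friction and masses are not known exactly. Their poses are not given: they have to be found in the camera images.
- plate_center (a point): Centre of the oblong polished steel plate, loose, 100 mm long (its y axis) by 50 mm wide (its x axis), 0.15 kg. Its rim is 6 mm thick; the middle is 1 mm higher on both faces. z is up; both ends and both faces are alike. It lies flat on a fixed cork rest (64 mm long, 28 mm wide, 20 mm high, long side along the plate's) that stands on the worktop, so its long edges overhang the rest by 11 mm and its centre is 24 mm above the worktop. Grasp it across its 50 mm width.
- plate_face: The polished faces of that plate, top and underside: everything but a 6 mm rim all round (88 x 38 mm, 8 mm thick). Same centre and axes as the plate; part of it. Fingers must not touch it.
- scale_seat (a point): Where the plate's centre belongs once it lies on the scale, 42 mm above the worktop. Fixed scale: grey housing 135 x 130 x 14 mm, its middle 15 mm from the seat towards -x, dark display and two round keys along its -x side. Above it on a short stem a black carrier 28 mm wide (x) and 76 mm long (y); its four rubber feet end 38 mm above the worktop. The plate's long axis goes along y.
- coaster_center (a point): Centre of a square polished steel coaster, loose, 50 x 50 mm and as thick as the plate, lying on a cork rest of its own (28 x 34 mm, 20 mm high). Not wanted: leave it.
Things that resemble listed ones, but are neither listed nor needed, are in the scene too. Leave any blue or turquoise look-alike of the part that bears plate_center alone. Of the things shaped like the part that bears scale_seat, the grey one is meant.

How it is judged (in metres and radians):
At the end, for the whole second after the job is handed in: The oblong plate lies flat on the scale's carrier and at rest, its centre within 14 mm of the seat horizontally and 4 mm in height, tilted less than 0.08 rad, its long axis within 0.2 rad of the carrier's (horizontal distance between plate_center and scale_seat below 0.014 m and z of plate_center in the frame of scale_seat between -0.004 and 0.004 m and angle between plate_center's own z axis and vertical below 0.08 rad and angle between the y axis of plate_center and the y axis of scale_seat, either way round below 0.2 rad and linear speed of plate_face below 0.02 m/s); the robot touches nothing.
It fails at once if A finger or the arm touches a polished face of the plate (over 0.5 N) (contact force between any of the fingers, the arm and plate_face above 0.5 N).
It fails at once if The plate is let fall (faster than 0.7 m/s with no finger on it, a drop of about 25 mm) (contact force between the fingers and anything else below 0.1 N and linear speed of plate_face above 0.7 m/s).
It fails at once if The square coaster is moved more than 15 mm (distance of coaster_center from where it was at the start of the episode above 0.015 m).
It also fails if it takes over 38 s, if anything falls off the work surface, if the arm or the gripper's body presses on something with over 40 N, if the wrist force passes 120 N, or if a joint passes its speed limit or range.

## Working session

There is one attempt and no reset: what is moved stays moved. The work goes in short steps, each a Python script; the robot and the scene stay as the last script left them, time stands still between calls to the robot, and variables do not carry over. Pictures are saved under pics/ and viewed, at most 10 in all, crops included, and the job is handed in when it is done.

```bash
ls; mkdir -p pics
python3 - <<'E'
from rig import arm
import cv2,numpy as np
for n in ["top","side"]:
    im=arm.snapshot(n); cv2.imwrite(f"pics/{n}1.png",im[...,::-1])
    c=arm.get_calibration(n); print(n,np.round(c["intrinsics"],1).tolist(),np.round(c["cam_to_world"],3).tolist())
print(arm.grip_depth,arm.current_t())
E
```

```text
pics
top [[619.4, 0.0, 318.2], [0.0, 619.4, 235.8], [0.0, 0.0, 1.0]] [[-0.134, -0.967, 0.215, 0.214], [-0.991, 0.132, -0.025, 0.151], [-0.004, -0.217, -0.976, 1.608], [0.0, 0.0, 0.0, 1.0]]
side [[558.0, 0.0, 318.2], [0.0, 558.0, 244.3], [0.0, 0.0, 1.0]] [[-0.992, 0.086, -0.087, 0.65], [0.122, 0.674, -0.728, 1.017], [-0.003, -0.733, -0.68, 0.908], [0.0, 0.0, 0.0, 1.0]]
0.0188 0.1
```

View pics/top1.png

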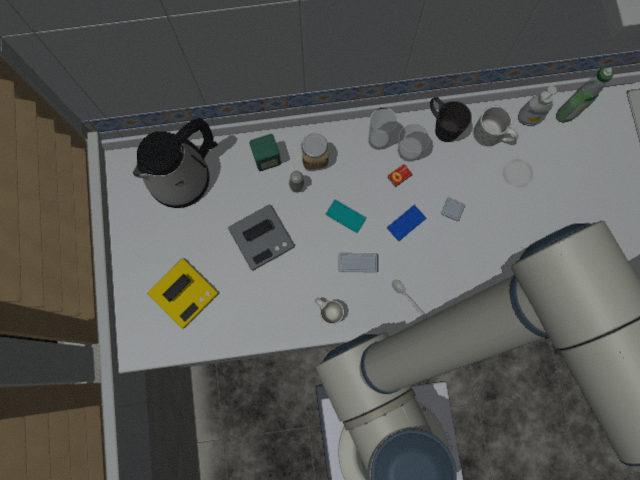

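View pics/side1.png

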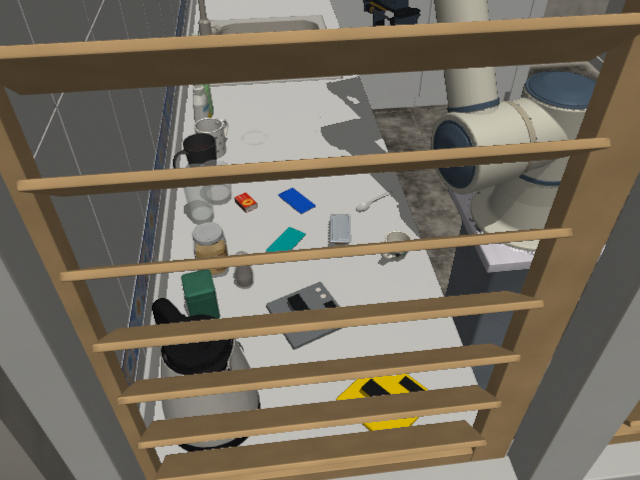

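Top view: the candidates for the plate are the grey oblong (358,262), teal oblong (346,216), blue oblong (407,222) and small grey square coaster (453,209). By the description I choose the grey oblong. For the scale, the choices are grey (262,237) and yellow (183,293), and I choose grey. Obstacles are a jug (331,310), a pepper mill (297,181) and a kettle. I'll check these in one crop and take rough positions.

```bash
cat > h.py <<'E'
from rig import arm
import cv2,numpy as np
def ray(c,px,z):
    K,T=np.array(c["intrinsics"]),np.array(c["cam_to_world"])
    d=T[:3,:3]@np.linalg.solve(K,[px[0],px[1],1.]); o=T[:3,3]
    return o+d*(z-o[2])/d[2]
def proj(c,p):
    K,T=np.array(c["intrinsics"]),np.array(c["cam_to_world"])
    q=K@(T[:3,:3].T@(np.array(p)-T[:3,3])); return q[:2]/q[2]
def rot(yaw):  # tool down, tool y (closing) at yaw deg in world
    a=np.radians(yaw); y=np.array([np.cos(a),np.sin(a),0]); z=np.array([0,0,-1.])
    return np.column_stack([np.cross(y,z),y,z])
E
python3 - <<'E'
from h import *
im=cv2.imread("pics/top1.png"); c=arm.get_calibration("top")
cv2.imwrite("pics/crop1.png",cv2.resize(im[185:325,225:475],None,fx=3.2,fy=3.2,interpolation=cv2.INTER_CUBIC))
for n,p,z in [("plate",(358,262),.028),("coaster",(453,209),.028),("carrier",(258,229),.038),("d1",(243,235),.038),("d2",(273,222),.038),("disp",(262,257),.014),("jug",(331,310),.06),("teal",(346,216),.028),("pl_a",(338,262),.028),("pl_b",(378,262),.028),("mill",(297,181),.05)]:
    print(n,ray(c,p,z).round(3))
E
```

```text
plate [0.479 0.017 0.028]
coaster [ 0.586 -0.252  0.028]
carrier [0.599 0.263 0.038]
d1 [0.588 0.303 0.038]
d2 [0.612 0.222 0.038]
disp [0.529 0.263 0.014]
jug [0.363 0.104 0.06 ]
teal [0.605 0.03  0.028]
pl_a [0.486 0.068 0.028]
pl_b [ 0.472 -0.034  0.028]
mill [0.711 0.146 0.05 ]
```

View pics/crop1.png

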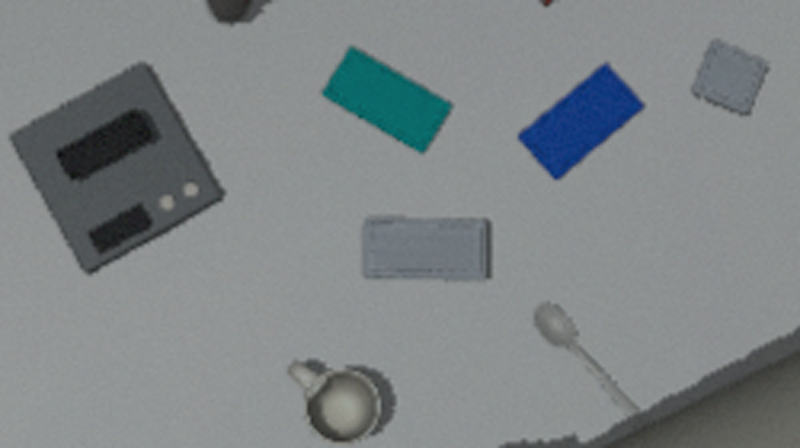

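The crop shows the grey oblong plate with its raised middle, and the grey scale with its black carrier, display and keys, so the choice holds. Next I'll take a wrist-camera look above each.

Run:
```python
from h import *
print(arm.current_tool_rot().round(2).tolist() if hasattr(arm.current_tool_rot(),'round') else arm.current_tool_rot())
def best(p,y):
    s=[(np.abs(np.subtract(q,arm.current_joint_positions())).max(),yy) for yy in (y,y+180) if (q:=arm.solve_ik(p,rot(yy))) is not None]
    print(s); return min(s)[1]
p=[0.45,0.03,0.33]; y=best(p,-8)
arm.move_to(p,rot(y)); arm.sleep(.3)
c=arm.get_calibration("wrist"); im=arm.snapshot("wrist"); cv2.imwrite("pics/w1.png",im[...,::-1])
np.savez("pics/w1.npz",**c)
print(arm.current_t(),np.round(c["cam_to_world"],3).tolist(),proj(c,[.479,.017,.028]),proj(c,[.599,.263,.038]))
```

```text
[[0.92, 0.4, -0.0], [0.4, -0.92, 0.0], [0.0, -0.0, -1.0]]
[(np.float64(68.3844299868818), -8), (np.float64(170.30762960194005), 172)]
2.7583 [[0.99, -0.133, -0.042, 0.461], [-0.14, -0.946, -0.292, 0.112], [-0.001, 0.295, -0.955, 0.5], [0.0, 0.0, 0.0, 1.0]] [339.83353677 196.56348568] [422.07540147 -36.50082801]
```

View pics/w1.png

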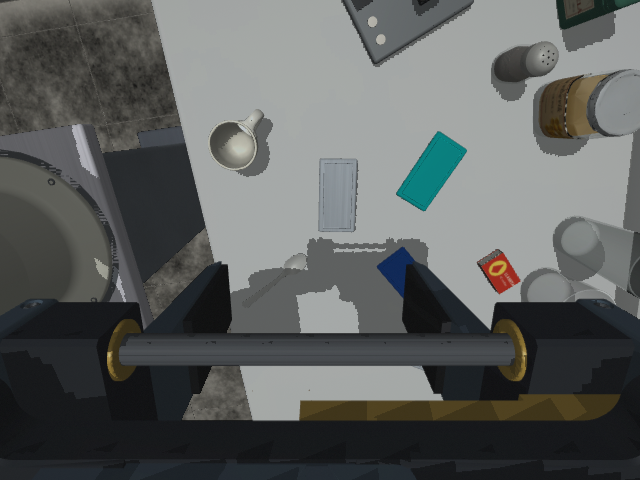

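The wrist view shows the plate at (338,195) with the jug at (235,145) well to its side. I'll segment the plate and take the same kind of view of the scale.

```bash
cat >> h.py <<'E'
def yawmod(a): return (a+90)%180-90
def platefit(im,c,px,z):
    lab=cv2.cvtColor(im,cv2.COLOR_RGB2LAB).astype(int)
    # seed colour at the centre patch, bluish tint vs worktop
    x,y=map(int,px); b=lab[...,2]; g=lab[...,0]
    seed=np.median(lab[y-4:y+5,x-4:x+5].reshape(-1,3),0)
    m=((abs(lab-seed)*[.3,1.5,1.5]).sum(2)<6).astype(np.uint8)
    m=cv2.morphologyEx(m,cv2.MORPH_CLOSE,np.ones((5,5)));m=cv2.morphologyEx(m,cv2.MORPH_OPEN,np.ones((3,3)))
    n,l,s,ce=cv2.connectedComponentsWithStats(m); k=l[y,x]
    cn=max(cv2.findContours((l==k).astype(np.uint8),cv2.RETR_EXTERNAL,cv2.CHAIN_APPROX_NONE)[0],key=cv2.contourArea)
    P=np.array([ray(c,q,z)[:2] for q in cn[:,0].astype(float)])
    return rect(P),s[k],seed,cn
def rect(P):
    (cx,cy),_,_=r=cv2.minAreaRect((P*1000).astype(np.float32)); B=cv2.boxPoints(r)/1000
    e=B[1]-B[0],B[2]-B[1]; L=max(e,key=np.linalg.norm); W=min(e,key=np.linalg.norm)
    return np.array([cx,cy])/1000,np.linalg.norm(L),np.linalg.norm(W),yawmod(np.degrees(np.arctan2(L[1],L[0]))-90)
E
python3 - <<'E'
from h import *
im=cv2.imread("pics/w1.png")[...,::-1].copy(); c=dict(np.load("pics/w1.npz"))
r,s,seed,cn=platefit(im,c,(338,195),.027); print("plate",r,s,seed,"worktop",cv2.cvtColor(im,cv2.COLOR_RGB2LAB)[195,300])
arm.move_to([.56,.22,.33],rot(16)); arm.sleep(.3)
c=arm.get_calibration("wrist"); im2=arm.snapshot("wrist"); cv2.imwrite("pics/w2.png",im2[...,::-1]); np.savez("pics/w2.npz",**c)
q=proj(c,[.599,.263,.038]); print(q,arm.current_t())
a=cv2.cvtColor(im,cv2.COLOR_RGB2BGR); cv2.drawContours(a,[cn],-1,(0,0,255),1)
a=cv2.resize(a[120:270,270:410],None,fx=3,fy=3,interpolation=0)
b=cv2.resize(im2[...,::-1],(576,432))
a=cv2.resize(a,(224,240));o=np.zeros((432,800,3),np.uint8);o[:,:576]=b;o[:240,576:]=a
cv2.imwrite("pics/v2.png",o)
E
```

```text
plate (array([0.47522223, 0.01864196]), np.float32(0.09877123), np.float32(0.04767403), np.float32(-8.026222)) [ 319  158   37   74 2565] [153. 126. 124.] worktop [176 126 128]
[356.13140019 167.31211582] 3.9917
```

View pics/v2.png

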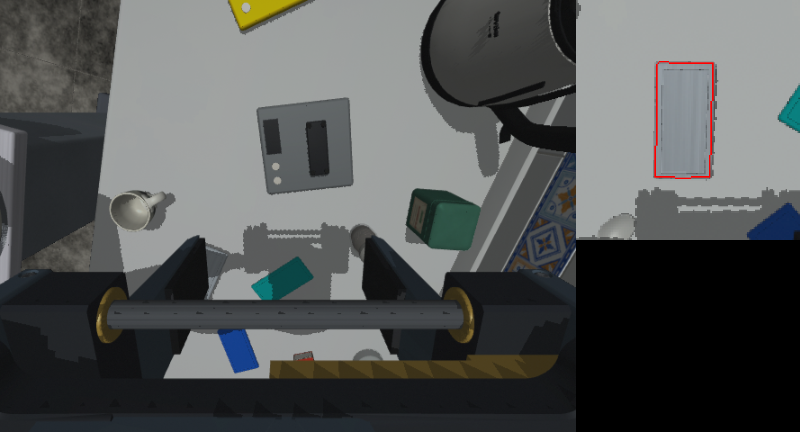

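Wrist view 2 shows the scale with its carrier at about (352,164) full-res, and the plate contour fits (98.8 x 47.7 mm). Now I'll measure the carrier and housing, plus nearby obstacles.

Run:
```python
from h import *
im=cv2.imread("pics/w2.png")[...,::-1].copy(); c=dict(np.load("pics/w2.npz"))
g=im.max(2)
def comp(m,x,y):
    n,l,s,_=cv2.connectedComponentsWithStats(m.astype(np.uint8)); k=l[y,x]; 
    return max(cv2.findContours((l==k).astype(np.uint8),cv2.RETR_EXTERNAL,cv2.CHAIN_APPROX_NONE)[0],key=cv2.contourArea)[:,0].astype(float)
print(g[164,345:360],g[164,280:350:6],g[164,362:410:4])
for th in (35,45,60):
  C=comp(g<th,352,164); print(th,rect(np.array([ray(c,q,.037)[:2] for q in C])))
for th in (130,145):
  H=comp(cv2.morphologyEx((g<th).astype(np.uint8),cv2.MORPH_OPEN,np.ones((5,5))),352,164); r=cv2.minAreaRect(np.array([ray(c,q,.014)[:2]*1000 for q in H],np.float32)); print(r)
t=arm.get_calibration("top")
for n,p,z in [("green box",(265,165),.08),("green box",(280,163),.0),("kettle edge",(209,185),.05),("kettle edge",(195,205),.02),("jugR",(328,300),.05)]: print(n,ray(t,p,z).round(3))
```

```text
[41 40 41 41 41 41 40 41 41 41 41 41 40 40 40] [162 162  91  41  42  42 100 101 100 101 100  40] [ 40 100  98  98  99  99  99  87 162 162 162 162]
35 (array([0.58737988, 0.14590588]), np.float32(0.9561992), np.float32(0.59151125), np.float32(-74.08936))
45 (array([0.59390997, 0.26463757]), np.float32(0.07544351), np.float32(0.027876994), np.float32(22.119095))
60 (array([0.59390497, 0.26327557]), np.float32(0.07821597), np.float32(0.029708695), np.float32(22.001694))
((580.2207641601562, 259.2611999511719), (134.3238067626953, 129.84706115722656), 22.00179100036621)
((580.2166748046875, 259.37628173828125), (134.72496032714844, 129.99737548828125), 22.12175750732422)
green box [0.756 0.222 0.08 ]
green box [0.784 0.185 0.   ]
kettle edge [0.731 0.376 0.05 ]
kettle edge [0.691 0.422 0.02 ]
jugR [0.39  0.108 0.05 ]
```

The carrier measures 75.4 x 27.9 mm with its centre at (0.594,0.265) and yaw 22°. The housing centre plus 15 mm gives (0.594,0.265) too, so they agree. Grasping now.

Run:
```python
from h import *
x,y,R=.4757,.0186,rot(-8)
arm.move_to([x,y,.16],R); arm.sleep(.2)
c=arm.get_calibration("wrist"); im=arm.snapshot("wrist"); cv2.imwrite("pics/w3.png",im[...,::-1]); print("px",proj(c,[x,y,.028]))
arm.move_l([x,y,.0065],R,feed=.12); arm.sleep(.2)
print(arm.current_ee_pos(),arm.current_force())
arm.grip(.044); arm.sleep(.3); print(arm.current_width(),arm.current_grasp_force(),arm.current_force(),arm.current_t())
arm.move_l([x,y,.04],R,feed=.04); arm.sleep(.2); print(arm.current_width(),arm.current_grasp_force(),arm.current_force())
im=arm.snapshot("wrist"); cv2.imwrite("pics/w4.png",im[...,::-1])
```

```text
px [316.18570573 224.53330057]
[0.47592882 0.01857109 0.00686238] [ 0.03650466 -0.01866441  0.68514269]
0.049624663064239564 29.984603226184845 [-0.90676443 -0.0819391  -0.90937433] 7.9583
0.049701497828872516 29.984618425369263 [ 0.03894812  0.04411533 -0.67211867]
```

View pics/w4.png

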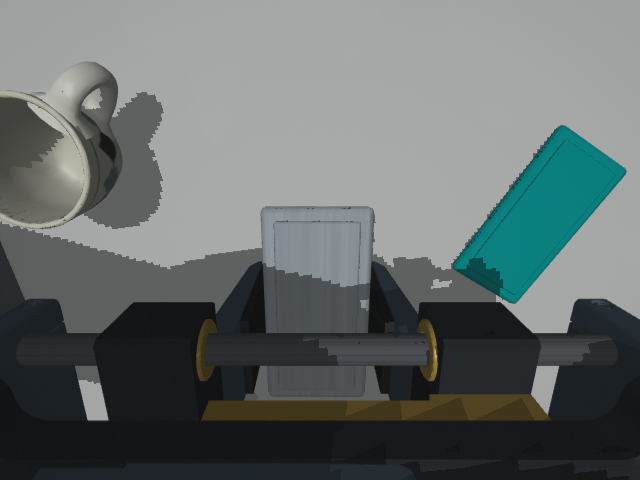

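The plate is held level at 49.7 mm width. Its far edge is at row 207, columns 262–374. I'll use that edge to correct the lengthwise offset, then place it.

Run:
```python
from h import *
c=arm.get_calibration("wrist"); p=np.array(arm.current_ee_pos()); T=np.array(arm.current_tool_rot())
z=p[2]-.0069+.024+.003
e=ray(c,(318,207.5),z); d=T.T@(e-p); w=np.linalg.norm(ray(c,(374.5,225),z)-ray(c,(261.5,225),z))
print("end in tool",d.round(4),"width",w)
u=np.array([-np.sin(np.radians(22)),np.cos(np.radians(22))])   # carrier long axis
off=(abs(d[0])-.05); print("off along plate",off)
off=float(np.clip(off,-.006,.006))
xy=np.array([.594,.2647])-u*off; R=rot(22)
arm.move_l([p[0],p[1],.13],feed=.15)
arm.move_to([xy[0],xy[1],.13],R); arm.sleep(.2); print(arm.current_width(),arm.current_ee_pos())
arm.move_l([xy[0],xy[1],.04],R,feed=.1)
arm.move_l([xy[0],xy[1],.026],R,feed=.03); arm.sleep(.3)
q=arm.current_ee_pos(); print(q,arm.current_force(),arm.current_width(),arm.current_t())
for k in range(8):
    if arm.current_force()[2]>1.5 or arm.current_ee_pos()[2]<.0238: break
    q=arm.current_ee_pos(); zt=.0255-.0005*k
    arm.move_l([xy[0],xy[1],zt],R,feed=.02); arm.sleep(.1)
    print(zt,arm.current_ee_pos()[2],arm.current_force()[2])
print(arm.current_t())
im=arm.snapshot("wrist"); cv2.imwrite("pics/w5.png",im[...,::-1])
```

```text
end in tool [ 0.0489  0.0001 -0.0201] width 0.04919942389969951
off along plate -0.0011057518619790596
0.04941260149944332 [0.59362402 0.26440597 0.13019502]
[0.59366347 0.26576752 0.02613188] [ 0.16122488  0.79391108 -1.13626646] 0.04948440138501722 13.1833
0.0255 0.025495290915295007 -1.3189067806197983
0.024999999999999998 0.02500452274742776 -0.666701800091942
0.024499999999999997 0.024531701086679198 -1.0951162571126158
0.023999999999999997 0.024483716434351634 5.573771446954431
14.5833
```

View pics/w5.png

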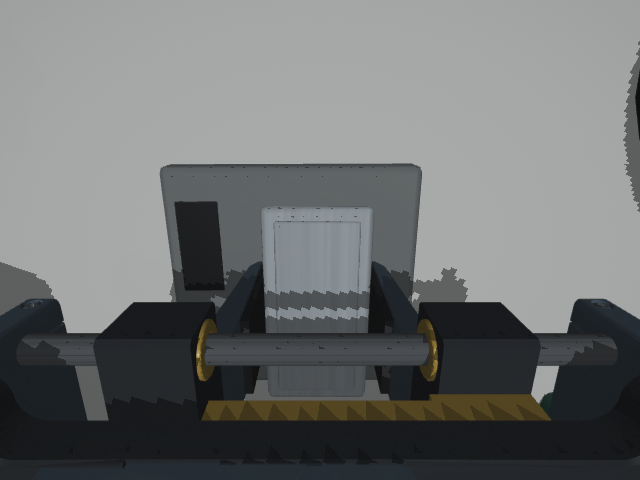

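The plate sits on the carrier (contact at TCP z 24.5 mm), squared with the housing. Now I'll release it, retreat and verify.

Run:
```python
from h import *
arm.grip(.08); arm.sleep(.2)
p=arm.current_ee_pos(); print(p,arm.current_width())
arm.move_l([p[0],p[1],.15],feed=.1)
arm.move_to([.56,.22,.33],rot(22)); arm.sleep(.3)
c=arm.get_calibration("wrist"); im=arm.snapshot("wrist"); cv2.imwrite("pics/w6.png",im[...,::-1])
s=proj(c,[.594,.2647,.045]); r,_,_,_=platefit(im,c,s,.045); print(s,r,arm.current_t())
cv2.imwrite("pics/v6.png",cv2.resize(im[60:260,250:470,::-1],None,fx=3,fy=3))
```

```text
[0.59358855 0.26572646 0.02397425] 0.08016117826634273
[356.36417151 170.59673148] (array([0.59235352, 0.26523645]), np.float32(0.09603379), np.float32(0.046684794), np.float32(22.350815)) 18.0083
```

View pics/v6.png

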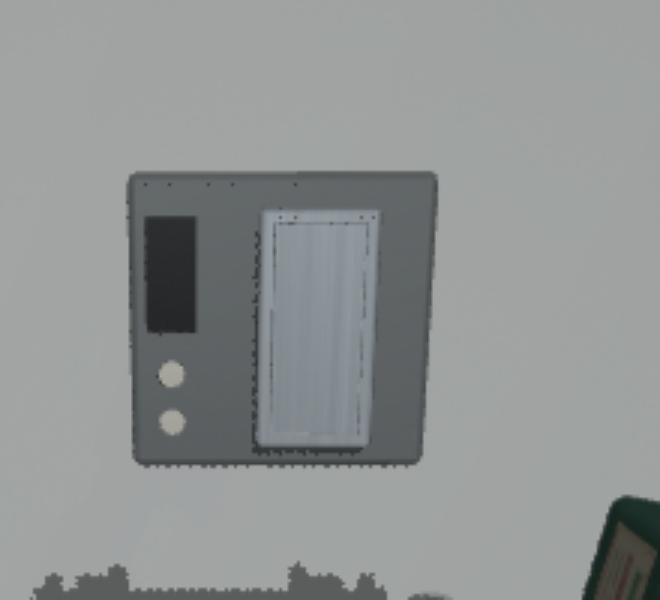

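The plate lies flat on the carrier, centred at (0.592,0.265) against the seat at (0.594,0.265), with yaw 22.3° against 22°. The robot is clear, so I'm handing in.

```bash
python3 -c "
from rig import arm
print(arm.sign_off())"
```

```text
the job is handed in; nothing more can be done
None
```

I put the steel plate back on the scale, held by its edges only, and handed the job in; the last wrist picture shows it flat, about 2 mm from the measured seat and within 1° of the carrier's long axis, and the arm never went near the coaster.

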